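# Put the stereo viewer away in the push-to-open bin

### The arm

A 7-joint arm with a two-finger parallel gripper is mounted at the origin on the work surface. World frame = base frame: x ahead of the robot, y to its left, z up, the work surface at z = 0. Lengths are in m, angles in rad, forces in N, time in s.
With the tool pointing down it reaches from about 0.35 to 0.9 m from the base axis. Payload 8.1 kg.
Tool frame: the origin (TCP) lies midway between the tips of the shut fingers; the grasp point (between the pads) lies arm.hold_point_z behind it (arm.hold_point_z is the distance from the TCP to the grasp point, in m); z points along the fingers, y is the direction in which the jaws open and shut (so a half turn about z gives the same grasp; the last joint's range is limited). The gripper opens to 92 mm and grips with 3 to 60 N. Pads are 19 mm wide; open, the fingers measure 130 mm over their backs; the gripper's body (75 mm by 190 mm) begins 47 mm behind the grasp point.
Start: joints at [-1.444, 0.434, 0.025, 1.573, -0.012, 1.134, -0.075], TCP at [0.142, 0.609, 0.227] pointing down, gripper open.
Joint ranges: [-2.62, 2.62], [-0.44, 2.09], [-1.27, 1.32], [0.08, 2.57], [-1.32, 4.46], [0.12, 2], [-2.74, 2.74]. Speed limits (rad/s): [2.22, 2.22, 3.01, 3.01, 3.14, 3.14, 3.14].

### API

Orientations are given as a rotation vector (axis times angle).
In Python, from cell import arm gives the robot as it stands.
- The arm moves only by the tool carry_out, never from a script. Its argument "plan" is a list of rows, each a list of 5 numbers: the shift along the world's x, y, z in cm, then the turn about the world's z in rad, then the finger opening in cm, from 0 to 9.18. In form: [[tx, ty, tz, spin, fingers], ...]. A call has 1 to 20 rows; each row is the pose to reach, as a shift and turn from the pose measured when the call began; what a row does not reach only later rows make up. A row lasts 1/10 s, in which the tool goes at most 50 mm and 8.59 degrees, less where a joint would pass 70% of its speed; a pose out of reach is approached as far as the arm can. A call with a gripper value outside its range is refused whole. The fingers move at their own pace and stop on an object; "squeeze" is the grip in N (left out, the last holds). Time passes only in rows, so rows that repeat a pose let the fingers close. It gives the time, the measured TCP pose, the force and the opening at its end, in the units of the state.
- arm.observe(): the state, without advancing time (a new reading comes with each control period).
- arm.get_image(name): name is "side" or "top" or "wrist"; returns (picture, depth): 400x640x3 uint8, red, green, blue; 400x640 float32, m along the optical axis (not along the pixel's ray), 0 where there is no reading.
- arm.get_calibration(name): a dict with "intrinsics" (3x3 intrinsics, pixels), "rvec" (rotation vector, rad) and "tvec" (3), from world to camera coordinates, as OpenCV has them; the wrist camera has in their place "tool_from_camera" (4x4, takes a point from camera to tool coordinates, whose origin is the TCP and whose axes are the flange's). Camera axes: x right, y down, z forward; pixel columns grow to the right and rows downward; lengths in m; the calibration is good to about 2 mm. A picture is of the moment at which its call begins: read the wrist's pose just before it. get_calibration takes no time and is no camera call.
- arm.sign_off(): hands the job in, once; it reports no verdict.
The state is a dict: "clock": time; "joints": joint angles; "dq": joint speeds; "joint_efforts": joint torques, N m; "position": TCP position; "ee_rot": TCP orientation; "force": force on the tool from outside, world axes, zero at the start; "ft_torque": the same for the moment, N m; "width": opening from 0.0 (shut) to 1.0 (fully open).
Only numpy, scipy, OpenCV 4.12 (cv2) and the standard library are available. Lean on these libraries where they do the work, as an engineer would, in place of code of your own. Each camera call takes 0.05 s, during which the arm holds its last target. There are 200 camera calls.

### The job

Press the blue bin front so that its touch latch lets it swing out, put the stereo viewer upright into the bin lengthwise, lowering it to the bin's floor before letting go rather than dropping it, and then push the bin back in until it latches and stays shut, flush with the cabinet. Leave the other things on the table where they are.

Things in the scene. Friction and masses are not known exactly. Their poses are not given: they have to be found in the camera images.
- cabinet: fixed plywood cabinet, 244 mm wide (its y), 170 mm deep (its x, away from the robot), 273 mm tall, with one blue-fronted tilt-out bin. Origin on the table under the middle of its front edge; front faces its -x, z up. A dark ledge along the top front, underside 255 mm up, overhangs the front by 25 mm (clear sheet behind it), so a tool pointing straight down cannot get at the closed front
- bin (a joint): angle of the tilt-out bin (rad). 0 = upright, latched, flush with the cabinet; positive = its top tipped out towards the robot, stop at 0.60; negative = pressed in, hard stop at -0.09. A spring tips it out; a push-push touch latch holds it at 0: press the front in beyond -0.02 and let go and it swings out to 0.60 in about 1 s; push it in beyond -0.06 (best to the stop), let go, and it latches
- bin_hinge (a point): middle of the bin's level hinge line, along its lower front edge (the cabinet's y), 34 mm above the table at the cabinet's x = 0; axes as bin_press. Pressed level at the label, the front yields at about 6 N when latched, takes 8 to 12 N to push back in and latch, and clearly more at the hard stop. Pressing a latched bin again releases it
- bin_press (a point): middle of the pale blank label on the outer face of the blue front, 90 mm above the hinge: a good place to press. Turns with the bin; the bin's axes: x into the bin (square to the front), y along the hinge, z up along the front. The front is 214 mm wide, 130 mm tall, 10 mm thick
- bin_floor (a point): middle of the bin's inner floor, 55 mm behind the outer face of the front and 6 mm above the hinge along the bin's own axes (as bin_press). The open-topped space is 90 mm (x) by 200 mm (y); side and back walls rise 64 mm above the floor, the front 124 mm. With the bin out the floor leans by the joint angle, and a thing in it slides against the front
- viewer: dark wooden hand-held stereo viewer standing on the table, two square lenses in one face, 58 mm deep (its x), 150 mm long (its y), body 72 mm tall, rounded ends; on top in the middle an upright handle block of lighter wood, 30 mm (x) by 24 mm (y), reaching from 72 to 125 mm. Origin under its middle, z up. About 0.32 kg
- viewer_handle (a point): point inside the handle block where to grip it across its 24 mm (the viewer's y), 102 mm above the viewer's underside
- card_box: closed cardboard box of print cards with a light grey lid, 104 x 134 mm, 65 mm tall; origin under its middle. Loose bystander: leave alone
- glue: white glue bottle with orange cap, 48 mm across, 130 mm tall; origin under its middle. Loose bystander
- pen_mug: blue ceramic mug, 76 mm across, 95 mm tall; origin under its middle. Loose bystander
- marker: blue marker pen with black cap lying flat, about 140 mm long, 15 mm thick; origin under its middle. Loose bystander
- loupe: black round print loupe, 56 mm across, 55 mm tall; origin under its middle. Loose bystander
Not all that is in view belongs to the job. Leave any orange or turquoise look-alike of the viewer alone.

How it is judged:
By the outcome, as a careful person would: the job done as asked, in the order asked, and still so for the second after the job is handed in, with the robot touching nothing.
It also fails if it takes over 72 s, if anything falls off the work surface, if the arm or the gripper's body presses on something with over 40 N, if the wrist force passes 120 N, or if a joint passes its speed limit or range.

## Working session

There is one attempt and no reset: what is moved stays moved. The work goes in short steps, Python scripts to look and compute and a tool call to move; the robot and the scene stay as the last step left them, time stands still between calls to the robot, and variables do not carry over. Pictures are saved under pics/ and viewed, about 8 in all and at most 12, crops included, and the job is handed in when it is done.

Besides the shell and the picture viewer there is one more tool, called as a command line: name --pt "numbers of a row" for each row, then --argument value for the rest. carry_out: Moves the arm, as the interface text tells. Its arguments: {"type":"object","properties":{"plan":{"type":"array"},"squeeze":{"type":"number"}},"required":["plan"]}

```bash
mkdir -p pics; ls; cat > h.py <<'E'
import numpy as np, cv2
from scipy.spatial.transform import Rotation as R
from cell import arm
def cloud(name):
    s=arm.observe(); im,d=arm.get_image(name); c=arm.get_calibration(name); K=np.array(c["intrinsics"])
    v,u=np.mgrid[0:400,0:640]
    P=np.stack([(u-K[0,2])/K[0,0]*d,(v-K[1,2])/K[1,1]*d,d],-1).astype(float)
    if name=="wrist":
        T=np.array(c["tool_from_camera"]); P=P@T[:3,:3].T+T[:3,3]
        W=R.from_rotvec(s["ee_rot"]).apply(P.reshape(-1,3)).reshape(P.shape)+np.array(s["position"])
    else:
        Rm=R.from_rotvec(np.ravel(c["rvec"])).as_matrix(); W=(P-np.ravel(c["tvec"]))@Rm
    W[d==0]=np.nan
    return im,W
E
python3 - <<'E'
from h import *
for n in("side","top"):
    im,W=cloud(n); np.save(n+".npy",W); cv2.imwrite(f"pics/{n}0.png",im[:,:,::-1])
print(arm.observe(), arm.hold_point_z)
E
```

```text
pics
{'clock': 0.1, 'joints': array([-1.44359533,  0.43512036,  0.02493879,  1.57398404, -0.01158668,
        1.1340038 , -0.07509847]), 'dq': array([-0.00012384, -0.00174802,  0.00052366, -0.00347832, -0.0010208 ,
       -0.00103456, -0.00063273]), 'joint_efforts': array([ 3.01407039e-03, -6.69130683e+01,  9.88126695e-01, -3.15147436e+01,
       -6.03987998e-02,  3.74381198e-02,  7.56682653e-05]), 'position': array([0.14229792, 0.60812439, 0.22605205]), 'ee_rot': array([-3.60220172e-01, -3.12083627e+00,  2.15271648e-03]), 'force': array([-0.14576404, -1.08813337, -0.06754489]), 'ft_torque': array([ 0.00649308, -0.01349826,  0.02538844]), 'width': 0.9999307276234342} 0.0188
```

View pics/side0.png

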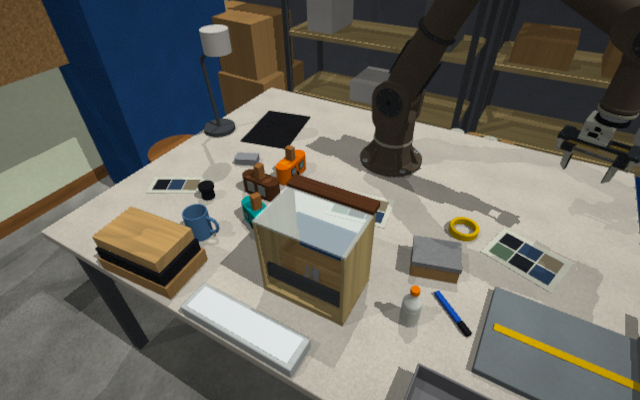

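View pics/top0.png

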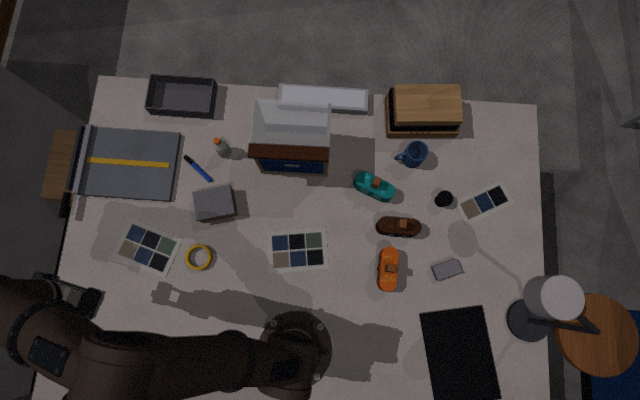

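The side and top views show the cabinet front facing the robot. The dark brown viewer is at top (398,226), between the teal (375,186) and orange (388,270) look-alikes. Next I measure the cabinet and viewer.

```bash
python3 - <<'E'
from h import *
W=np.load("top.npy"); im=cv2.imread("pics/top0.png")[:,:,::-1].astype(int)
def box(n,m):
    p=W[m]; r=cv2.minAreaRect((p[:,:2]*1000).astype(np.float32)); print(n,m.sum(),"z",np.nanpercentile(p[:,2],[5,50,95]).round(3),"rect c",np.round(r[0]),"size",np.round(r[1]),"ang",round(r[2],1)); print(np.round(cv2.boxPoints(r)).tolist())
v,u=np.mgrid[0:400,0:640]
def roi(a,b,c,d): return (u>a)&(u<b)&(v>c)&(v<d)&np.isfinite(W[...,2])
z=W[...,2]
box("viewer body",roi(370,430,210,240)&(z>.03)&(z<.085))
box("viewer handle",roi(370,430,205,240)&(z>.11))
box("ledge",roi(240,340,130,165)&(z>.262))
box("teal",roi(350,400,168,204)&(z>.03)); box("orange",roi(370,405,243,295)&(z>.03))
box("bluefront",roi(240,340,150,180)&(z>.05)&(z<.17))
for x,y in((252,155),(328,158),(292,166),(260,165),(320,168),(292,152),(290,140)): print((x,y),W[y,x].round(3),im[y,x])
c=arm.get_calibration("top"); Rm=R.from_rotvec(np.ravel(c["rvec"])).as_matrix(); print("cam",-Rm.T@np.ravel(c["tvec"]))
big=cv2.resize(cv2.imread("pics/top0.png")[120:300,220:480],None,fx=3,fy=3,interpolation=cv2.INTER_CUBIC); cv2.imwrite("pics/crop1.png",big)
E
```

```text
viewer body 670 z [0.051 0.072 0.077] rect c [ 432. -326.] size [149.  61.] ang 88.1
[[399.0, -399.0], [461.0, -401.0], [466.0, -253.0], [404.0, -251.0]]
viewer handle 74 z [0.117 0.125 0.13 ] rect c [ 433. -326.] size [24. 30.] ang 83.9
[[416.0, -336.0], [446.0, -340.0], [449.0, -315.0], [419.0, -312.0]]
ledge 1598 z [0.263 0.272 0.276] rect c [621.  55.] size [ 97. 245.] ang 3.9
[[564.0, 173.0], [581.0, -71.0], [678.0, -64.0], [661.0, 180.0]]
teal 764 z [0.043 0.072 0.124] rect c [ 569. -235.] size [148.  61.] ang 68.3
[[513.0, -293.0], [570.0, -316.0], [625.0, -178.0], [568.0, -155.0]]
orange 805 z [0.052 0.072 0.125] rect c [ 287. -294.] size [ 60. 147.] ang 88.4
[[213.0, -322.0], [360.0, -326.0], [362.0, -266.0], [214.0, -262.0]]
bluefront 743 z [0.057 0.119 0.165] rect c [605.  53.] size [  9. 242.] ang 0.5
[[599.0, 174.0], [601.0, -68.0], [610.0, -68.0], [608.0, 174.0]]
(252, 155) [0.581 0.161 0.272] [49 26 16]
(328, 158) [ 0.587 -0.067  0.275] [52 37 36]
(292, 166) [0.603 0.053 0.109] [41 41 45]
(260, 165) [0.603 0.165 0.096] [37 31 24]
(320, 168) [ 0.603 -0.042  0.108] [ 9 18 31]
(292, 152) [0.598 0.042 0.276] [44 28 17]
(290, 140) [0.641 0.053 0.261] [101  99  98]
cam [ 0.22381336 -0.06631586  1.40461679]
```

View pics/crop1.png

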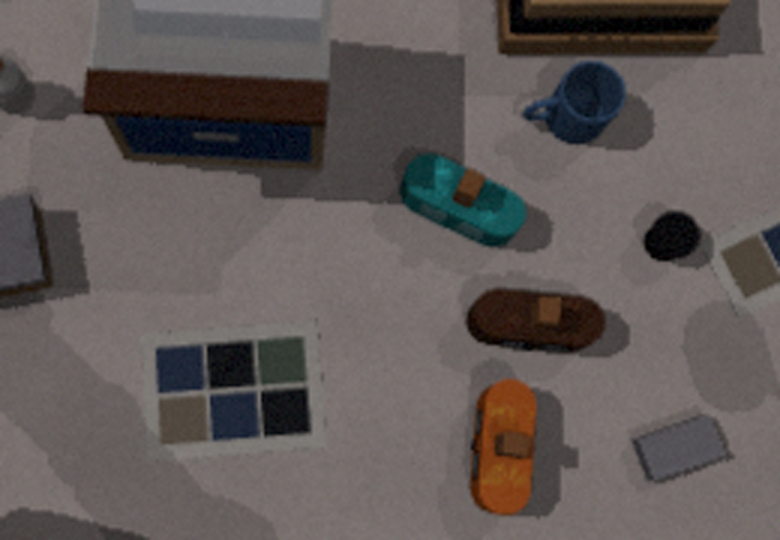

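carry_out --pt "0 0 5 0 3" --pt "0 0 10 0 3" --pt "0 0 15 0 3" --pt "0 0 20 0 3" --pt "0 0 25 0 3" --pt "0 0 30 0 3" --pt "0 0 35 0 3" --pt "0 0 40 0 3"

```text
clock: 0.9
position: [0.1389, 0.602, 0.6036]
ee_rot: [0.352, 3.121, 0.039]
force: [-3.1, -14.5, -2.1]
width: 0.356
```

The crop shows the brown viewer standing clear with its lenses towards the robot and the bin closed. A vertical tool can't get under the ledge or into the leaning bin. I'll check how the arm behaves when a pose is out of reach, and fit the cabinet front.

```bash
python3 - <<'E'
from h import *
s=arm.observe(); print(s["joints"].round(3), R.from_rotvec(s["ee_rot"]).as_matrix().round(3))
W=np.load("top.npy"); v,u=np.mgrid[0:400,0:640]
m=(u>255)&(u<325)&(v>155)&(v<175)&(W[...,2]>.06)&(W[...,2]<.16)&(W[...,0]<.625)
p=W[m]
for _ in range(3):
    A=np.c_[p[:,1],p[:,2],np.ones(len(p))]; k,*_=np.linalg.lstsq(A,p[:,0],rcond=None); r=p[:,0]-A@k; p=p[abs(r)<2*r.std()+1e-3]
print("front x = a*y+b*z+c",k,len(p),r.std(), "y range",np.percentile(p[:,1],[1,99]))
e=[]
for c in range(250,330,2):
    col=W[:,c]; ok=(col[:,2]>.266)&(col[:,2]<.28)&(col[:,0]>.54); 
    if ok.any(): i=np.where(ok)[0].max(); e.append(col[i,:2])
e=np.array(e); print("ledge edge x=a*y+c",np.polyfit(e[:,1],e[:,0],1),e[:,1].min(),e[:,1].max())
E
```

```text
[-1.559  0.411  0.282  0.714 -0.126  2.003 -0.01 ] [[-0.975  0.223  0.003]
 [ 0.223  0.975  0.025]
 [ 0.002  0.025 -1.   ]]
front x = a*y+b*z+c [-0.01822266 -0.01002965  0.60522416] 525 0.0007915184951262371 y range [-0.05221972  0.17085576]
ledge edge x=a*y+c [-0.0178765   0.57977106] -0.06765073473550744 0.16715360155648196
```

carry_out --pt "0 0 5 0 3" --pt "0 0 10 0 3" --pt "0 0 15 0 3" --pt "0 0 20 0 3" --pt "0 0 25 0 3" --pt "0 0 30 0 3"

```text
clock: 1.5
position: [0.1157, 0.5212, 0.7505]
ee_rot: [-0.379, -3.06, -0.462]
force: [1.0, 0.2, -0.5]
width: 0.33
```

```bash
python3 - <<'E'
from h import *
s=arm.observe(); print(s["joints"].round(3), R.from_rotvec(s["ee_rot"]).as_matrix().round(3),s["position"])
E
```

```text
[-1.87   0.191  0.709  0.696 -0.245  2.002  0.   ] [[-0.97   0.242  0.012]
 [ 0.235  0.927  0.294]
 [ 0.06   0.288 -0.956]] [0.11566906 0.52122923 0.75047062]
```

The out-of-reach behaviour does tilt the tool outward: 0.30 rad, but about the wrong tool axis here. The cabinet origin comes out near (0.603, 0.053) with yaw about 0.018, and the 25 mm ledge overhang agrees. I'll undo this tilt by requesting a pose too close to the base.

carry_out --pt "0 -1 -5 0 3" --pt "0 -3 -10 0 3" --pt "0 -5 -15 0 3" --pt "0 -7 -20 0 3" --pt "0 -9 -25 0 3" --pt "-1 -11 -30 0 3" --pt "-1 -13 -35 0 3" --pt "-2 -15 -40 0 3" --pt "-2 -18 -43 0 3" --pt "-3 -22 -43 0 3" --pt "-3 -25 -43 0 3" --pt "-4 -28 -43 0 3"

```text
clock: 2.7
position: [0.0892, 0.2851, 0.3248]
ee_rot: [-0.374, -3.061, -0.454]
force: [0.1, -0.3, 0.3]
width: 0.325
```

```bash
cat > st.py <<'E'
from h import *
s=arm.observe(); M=R.from_rotvec(s["ee_rot"]).as_matrix(); print("t",round(s["clock"],2),"q",s["joints"].round(2),"p",np.round(s["position"],4),"w",round(s["width"],3),"F",np.round(s["force"],1)); print("ty",M[:,1].round(3),"tz",M[:,2].round(3))
E
python3 st.py
```

```text
t 2.7 q [-1.58 -0.44  0.1   2.24  0.03  1.05 -0.17] p [0.0892 0.2851 0.3248] w 0.325 F [ 0.1 -0.3  0.3]
ty [0.239 0.929 0.283] tz [ 0.011  0.289 -0.957]
```

carry_out --pt "-1 -4 0 0 3" --pt "-1 -8 0 0 3" --pt "-2 -12 0 0 3" --pt "-2 -15 0 0 3" --pt "-2 -15 0 0 3" --pt "-2 -15 0 0 3"

```text
clock: 3.3
position: [0.0891, 0.2418, 0.3118]
ee_rot: [-0.367, -3.053, -0.38]
force: [0.1, -0.6, -0.4]
width: 0.327
```

```bash
python3 st.py
```

```text
t 3.3 q [-0.65 -0.44 -0.35  2.24 -0.33  1.13  0.46] p [0.0891 0.2418 0.3118] w 0.327 F [ 0.1 -0.6 -0.4]
ty [0.238 0.942 0.236] tz [-0.013  0.246 -0.969]
```

carry_out --pt "0 3 2 0.15 3" --pt "0 6 4 0.3 3" --pt "0 9 6 0.45 3" --pt "0 12 8 0.6 3" --pt "1 15 10 0.75 3" --pt "1 18 12 0.9 3" --pt "1 20 14 1.05 3" --pt "1 22 16 1.2 3" --pt "1 24 18 1.35 3" --pt "2 26 20 1.5 3" --pt "2 26 22 1.65 3" --pt "2 26 23 1.8 3" --pt "2 26 23 1.95 3" --pt "2 26 23 2.1 3" --pt "2 26 23 2.25 3" --pt "2 26 23 2.4 3" --pt "2 26 23 2.55 3" --pt "2 26 23 2.7 3" --pt "2 26 23 2.7 3"

```text
clock: 5.2
position: [0.1073, 0.498, 0.5288]
ee_rot: [2.743, -0.962, -0.02]
force: [-0.4, 0.7, 0.0]
width: 0.324
```

```bash
python3 st.py
```

```text
t 5.2 q [-1.53  0.31  0.18  1.06 -0.11  2.    2.65] p [0.1073 0.498  0.5288] w 0.324 F [-0.4  0.7  0. ]
ty [-0.614 -0.757  0.224] tz [-0.09  -0.215 -0.972]
```

carry_out --pt "0 1 4 0 3" --pt "0 2 8 0 3" --pt "0 3 12 0 3" --pt "0 4 15 0 3"

```text
clock: 5.6
position: [0.0983, 0.5029, 0.5531]
ee_rot: [2.795, -0.986, -0.036]
force: [0.5, 0.6, -0.6]
width: 0.325
```

```bash
python3 st.py
```

```text
t 5.6 q [-1.55  0.29  0.17  1.03 -0.11  2.    2.62] p [0.0983 0.5029 0.5531] w 0.325 F [ 0.5  0.6 -0.6]
ty [-0.62  -0.765  0.175] tz [-0.082 -0.159 -0.984]
```

carry_out --pt "0 2 5 0 3" --pt "0 4 10 0 3" --pt "0 6 15 0 3" --pt "1 8 20 0 3" --pt "1 10 25 0 3" --pt "1 10 25 0 3"

```text
clock: 6.2
position: [0.0876, 0.5281, 0.5742]
ee_rot: [2.852, -1.01, -0.058]
force: [0.3, 0.1, -0.9]
width: 0.325
```

```bash
python3 st.py
```

```text
t 6.2 q [-1.46  0.31 -0.    0.94 -0.07  2.    2.54] p [0.0876 0.5281 0.5742] w 0.325 F [ 0.3  0.1 -0.9]
ty [-0.625 -0.771  0.121] tz [-0.074 -0.095 -0.993]
```

carry_out --pt "0 3 5 0 3" --pt "0 6 10 0 3" --pt "1 9 15 0 3" --pt "1 12 20 0 3" --pt "1 15 25 0 3" --pt "1 15 25 0 3" --pt "1 15 25 0 3"

```text
clock: 6.9
position: [0.1059, 0.5415, 0.697]
ee_rot: [-2.794, 1.036, 0.325]
force: [1.0, 1.1, 1.0]
width: 0.327
```

```bash
python3 st.py
```

```text
t 6.9 q [-0.96  0.31 -0.74  0.68  0.08  2.    2.39] p [0.1059 0.5415 0.697 ] w 0.327 F [1.  1.1 1. ]
ty [-0.656 -0.752 -0.059] tz [-0.151  0.208 -0.966]
```

The call overshot, but after a −2.46 rad spin the leftover tilt becomes an outward tilt in the right plane at the cabinet's heading, so I'll swing there.

carry_out --pt "0 -4 -3 -0.15 0" --pt "4 -6 -6 -0.3 0" --pt "8 -8 -9 -0.45 0" --pt "12 -10 -12 -0.6 0" --pt "16 -13 -12 -0.75 0" --pt "20 -15 -12 -0.9 0" --pt "24 -18 -12 -1.05 0" --pt "27 -22 -12 -1.2 0" --pt "30 -26 -12 -1.35 0" --pt "33 -30 -12 -1.5 0" --pt "35 -34 -12 -1.65 0" --pt "37 -39 -12 -1.8 0" --pt "38 -43 -12 -1.95 0" --pt "39 -47 -12 -2.1 0" --pt "39 -49 -12 -2.25 0" --pt "39 -49 -12 -2.4 0" --pt "39 -49 -12 -2.46 0" --pt "39 -49 -12 -2.46 0" --pt "39 -49 -12 -2.46 0"

```text
clock: 8.8
position: [0.496, 0.0517, 0.5767]
ee_rot: [0.037, 2.888, -0.093]
force: [-0.1, -1.1, 0.4]
width: 0.002
```

```bash
python3 st.py
```

```text
t 8.8 q [-0.12  0.   -0.19  1.32  0.14  1.6   1.25] p [0.496  0.0517 0.5767] w 0.002 F [-0.1 -1.1  0.4]
ty [ 0.033  0.998 -0.06 ] tz [ 0.248 -0.066 -0.966]
```

carry_out --pt "0 0 5 0 0" --pt "0 0 10 0 0" --pt "0 0 15 0 0" --pt "0 0 20 0 0" --pt "0 0 25 0 0"

```text
clock: 9.3
position: [0.5051, 0.0493, 0.7271]
ee_rot: [0.032, 2.894, -0.101]
force: [0.8, -0.2, -1.8]
width: 0.006
```

```bash
python3 st.py
```

```text
t 9.3 q [-0.52  0.14  0.29  0.79  0.1   2.    1.36] p [0.5051 0.0493 0.7271] w 0.006 F [ 0.8 -0.2 -1.8]
ty [ 0.031  0.997 -0.066] tz [ 0.242 -0.071 -0.968]
```

carry_out --pt "2 0 5 0 0" --pt "4 0 10 0 0" --pt "6 0 15 0 0" --pt "8 0 20 0 0" --pt "10 0 25 0 0"

```text
clock: 9.8
position: [0.5333, 0.0448, 0.7644]
ee_rot: [0.026, 2.806, -0.107]
force: [1.7, 0.8, -0.2]
width: 0.002
```

```bash
python3 st.py
```

```text
t 9.8 q [-0.65  0.18  0.56  0.66  0.02  2.    1.45] p [0.5333 0.0448 0.7644] w 0.002 F [ 1.7  0.8 -0.2]
ty [ 0.03   0.997 -0.071] tz [ 0.326 -0.077 -0.942]
```

carry_out --pt "1 0 5 0 0" --pt "2 0 10 0 0" --pt "3 0 15 0 0" --pt "4 0 20 0 0" --pt "5 0 25 0 0" --pt "5 0 25 0 0"

```text
clock: 10.4
position: [0.5149, 0.0472, 0.8259]
ee_rot: [0.01, 2.667, -0.124]
force: [0.2, 0.9, 0.6]
width: 0.01
```

```bash
python3 st.py
```

```text
t 10.4 q [-0.7   0.13  0.5   0.57  0.14  2.    1.43] p [0.5149 0.0472 0.8259] w 0.01 F [0.2 0.9 0.6]
ty [ 0.029  0.996 -0.086] tz [ 0.454 -0.09  -0.886]
```

carry_out --pt "1 0 5 0 0" --pt "2 0 10 0 0" --pt "3 0 15 0 0" --pt "4 0 20 0 0" --pt "4 0 25 0 0"

```text
clock: 10.9
position: [0.5254, 0.0358, 0.853]
ee_rot: [0.008, 2.61, -0.124]
force: [-0.3, -0.9, 0.2]
width: 0.008
```

```bash
python3 st.py
```

```text
t 10.9 q [-0.88  0.19  1.    0.49 -0.12  2.    1.56] p [0.5254 0.0358 0.853 ] w 0.008 F [-0.3 -0.9  0.2]
ty [ 0.03   0.996 -0.087] tz [ 0.503 -0.09  -0.859]
```

carry_out --pt "-1 1 -5 -0.02 0" --pt "-2 1 -10 -0.02 0" --pt "-3 2 -15 -0.02 0" --pt "-4 2 -20 -0.02 0" --pt "-5 2 -25 -0.02 0" --pt "-6 2 -30 -0.02 0" --pt "-6 2 -35 -0.02 0" --pt "-6 2 -40 -0.02 0" --pt "-6 2 -45 -0.02 0" --pt "-6 2 -50 -0.02 0" --pt "-6 2 -55 -0.02 0" --pt "-6 2 -60 -0.02 0" --pt "-6 2 -65 -0.02 0" --pt "-5 2 -70 -0.02 0" --pt "-4 2 -74 -0.02 0" --pt "-3 2 -74.5 -0.02 0" --pt "-3 2 -74.5 -0.02 0"

```text
clock: 12.6
position: [0.493, 0.0562, 0.1487]
ee_rot: [0.03, 2.594, -0.136]
force: [2.2, 1.1, 4.2]
width: 0.005
```

```bash
python3 st.py
```

```text
t 12.6 q [-1.21  0.17  0.86  2.47  1.09  0.18  0.12] p [0.493  0.0562 0.1487] w 0.005 F [2.2 1.1 4.2]
ty [ 0.048  0.995 -0.091] tz [ 0.516 -0.103 -0.851]
```

carry_out --pt "2 0 -2 0 0" --pt "4 0 -3 0 0" --pt "6 0 -3.5 0 0" --pt "8 0 -3.5 0 0" --pt "8 0 -3.5 0 0"

```text
clock: 13.1
position: [0.5747, 0.0563, 0.1135]
ee_rot: [0.029, 2.594, -0.135]
force: [-0.9, -0.5, -0.8]
width: 0.002
```

```bash
python3 st.py; python3 - <<'E'
from h import *
im,_=cloud("side"); cv2.imwrite("pics/s1.png",cv2.resize(im[60:340,160:560,::-1],None,fx=2,fy=2))
E
```

```text
t 13.1 q [-0.73  0.35  0.44  2.32  1.41  0.13 -0.18] p [0.5747 0.0563 0.1135] w 0.002 F [-0.9 -0.5 -0.8]
ty [ 0.048  0.995 -0.091] tz [ 0.516 -0.102 -0.851]
```

View pics/s1.png

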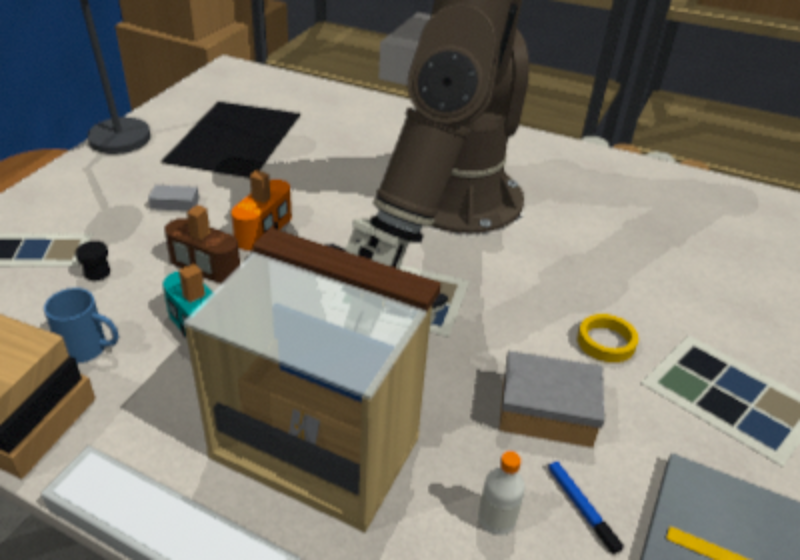

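The view shows the gripper at (380,240) leaning under the ledge in front of the blue bin, with everything else undisturbed. I'll press in small steps.

carry_out --pt "0.8 0 0 0 0" --pt "1.5 0 0 0 0" --pt "1.8 0 0 0 0" --pt "2.1 0 0 0 0" --pt "2.1 0 0 0 0"

```text
clock: 13.65
position: [0.5935, 0.0565, 0.1131]
ee_rot: [0.028, 2.595, -0.134]
force: [-1.4, 1.2, -0.1]
width: 0.004
```

carry_out --pt "0.3 0 0 0 0" --pt "0.6 0 0 0 0" --pt "0.6 0 0 0 0"

```text
clock: 13.95
position: [0.5986, 0.0567, 0.1127]
ee_rot: [0.028, 2.596, -0.134]
force: [-6.4, 0.9, 3.4]
width: 0.005
```

carry_out --pt "0.3 0 0 0 0" --pt "0.5 0 0 0 0" --pt "0.5 0 0 0 0"

```text
clock: 14.25
position: [0.6024, 0.0567, 0.1122]
ee_rot: [0.027, 2.598, -0.135]
force: [-6.6, 0.2, 4.2]
width: 0.004
```

carry_out --pt "-4 0 0 0 0" --pt "-9 0 0 0 0" --pt "-14 0 2 0 0" --pt "-17 0 7 0 0" --pt "-18 0 12 0 0" --pt "-18 0 17 0 0" --pt "-18 0 22 0 0" --pt "-18 0 27 0 0" --pt "-18 0 32 0 0" --pt "-18 0 36 0 0"

```text
clock: 15.25
position: [0.4225, 0.0561, 0.4303]
ee_rot: [0.027, 2.598, -0.132]
force: [0.8, 0.2, 0.2]
width: 0.005
```

```bash
python3 st.py; python3 - <<'E'
from h import *
im,W=cloud("top"); cv2.imwrite("pics/t1.png",im[:,:,::-1])
v,u=np.mgrid[0:400,0:640]; m=(u>245)&(u<335)&(v>150)&(v<200)&(W[...,2]>.06)&(W[...,2]<.18)
p=W[m]; print(np.percentile(p[:,0],[2,50,98]),np.percentile(p[:,2],[2,50,98]),np.percentile(p[:,1],[2,98]))
E
```

```text
t 15.25 q [-1.02 -0.39  0.26  2.04  0.58  1.19  0.64] p [0.4225 0.0561 0.4303] w 0.005 F [0.8 0.2 0.2]
ty [ 0.045  0.995 -0.089] tz [ 0.513 -0.099 -0.853]
[0.53170797 0.57223616 0.63696405] [0.06067369 0.10929704 0.14986905] [-0.05982678  0.1664359 ]
```

carry_out --pt "1 -2 0 -0.15 0" --pt "2 -4 0 -0.3 0" --pt "3 -6 0 -0.45 0" --pt "4 -8 0 -0.6 0" --pt "5 -10 0 -0.75 0" --pt "6 -12 0 -0.9 0" --pt "7 -14 0 -1.05 0" --pt "7 -15 0 -1.2 0" --pt "7 -15 0 -1.35 0" --pt "7 -15 0 -1.5 0" --pt "7 -15 0 -1.65 0" --pt "7 -15 0 -1.8 0" --pt "7 -15 0 -1.95 0" --pt "7 -15 0 -2.1 0" --pt "7 -15 0 -2.25 0" --pt "7 -15 0 -2.4 0" --pt "7 -15 0 -2.55 0" --pt "7 -15 0 -2.7 0" --pt "7 -15 0 -2.85 0" --pt "7 -15 0 -3.0 0"

```text
clock: 17.3
position: [0.4835, -0.0934, 0.415]
ee_rot: [-2.994, -0.22, 0.814]
force: [0.9, -1.2, -1.5]
width: 0.003
```

```bash
python3 st.py
```

```text
t 17.3 q [-0.2   0.48  0.44  1.22 -0.07  2.   -1.19] p [ 0.4835 -0.0934  0.415 ] w 0.003 F [ 0.9 -1.2 -1.5]
ty [ 0.128 -0.989 -0.067] tz [-0.506 -0.007 -0.863]
```

View pics/t1.png

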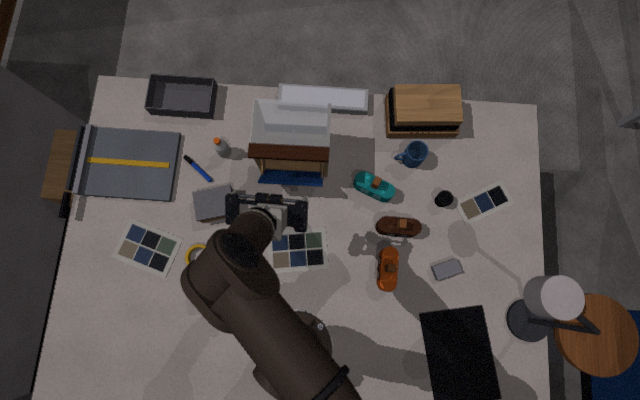

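The bin is out (blue front at (290,178)) and nothing else has moved. Now I'll work the tilt back out by raising the tool past the wrist limit.

carry_out --pt "1 0 5 0 9" --pt "2 0 10 0 9" --pt "3 0 15 0 9" --pt "4 0 20 0 9" --pt "5 0 25 0 9" --pt "5 0 25 0 9" --pt "5 0 25 0 9"

```text
clock: 18.0
position: [0.4699, -0.0394, 0.5213]
ee_rot: [2.989, 0.218, -0.396]
force: [17.3, 1.3, -18.3]
width: 0.563
```

```bash
python3 st.py
```

```text
t 18.0 q [ 0.    0.26 -0.17  1.16  0.15  2.   -1.55] p [ 0.4699 -0.0394  0.5213] w 0.563 F [ 17.3   1.3 -18.3]
ty [ 0.158 -0.983  0.098] tz [-0.249 -0.136 -0.959]
```

carry_out --pt "1 0 5 0 9" --pt "2 0 10 0 9" --pt "3 0 15 0 9" --pt "4 0 20 0 9" --pt "4 0 22 0 9"

```text
clock: 18.5
position: [0.4587, -0.0389, 0.6012]
ee_rot: [2.915, 0.136, -0.143]
force: [5.6, 2.5, -3.8]
width: 0.963
```

```bash
python3 st.py
```

```text
t 18.5 q [-0.59  0.14  0.5   1.12  0.16  2.   -1.51] p [ 0.4587 -0.0389  0.6012] w 0.963 F [ 5.6  2.5 -3.8]
ty [ 0.102 -0.972  0.213] tz [-0.086 -0.222 -0.971]
```

carry_out --pt "0 -3 -2 -0.15 9" --pt "0 -6 -4 -0.3 9" --pt "0 -9 -6 -0.45 9" --pt "-1 -12 -8 -0.6 9" --pt "-1 -15 -10 -0.75 9" --pt "-1 -18 -12 -0.9 9" --pt "-2 -21 -14 -1.05 9" --pt "-2 -24 -15 -1.2 9" --pt "-3 -26 -15 -1.35 9" --pt "-3 -28 -15 -1.5 9" --pt "-3 -28 -15 -1.65 9" --pt "-3 -28 -15 -1.8 9" --pt "-3 -28 -15 -1.8 9" --pt "-3 -28 -15 -1.8 9"

```text
clock: 19.9
position: [0.428, -0.3194, 0.4509]
ee_rot: [2.008, -2.309, -0.359]
force: [-0.5, 0.2, -0.4]
width: 0.983
```

```bash
python3 st.py
```

```text
t 19.9 q [-0.01  0.44  0.95  1.23 -0.29  1.87 -2.4 ] p [ 0.428  -0.3194  0.4509] w 0.983 F [-0.5  0.2 -0.4]
ty [-0.969  0.124  0.214] tz [-0.197  0.135 -0.971]
```

carry_out --pt "0 0 3 0 9" --pt "0 0 6 0 9" --pt "0 0 9 0 9" --pt "0 0 12 0 9" --pt "0 0 14 0 9" --pt "0 0 16 0 9" --pt "0 0 17 0 9" --pt "0 0 17 0 9" --pt "0 0 17 0 9" --pt "0 0 17 0 9"

```text
clock: 20.9
position: [0.4135, -0.2952, 0.5661]
ee_rot: [2.075, -2.317, -0.22]
force: [1.5, -1.1, -0.6]
width: 0.983
```

```bash
python3 st.py
```

```text
t 20.9 q [ 0.41  0.27  0.19  1.02 -0.07  2.   -2.68] p [ 0.4135 -0.2952  0.5661] w 0.983 F [ 1.5 -1.1 -0.6]
ty [-0.987  0.104  0.121] tz [-0.112  0.089 -0.99 ]
```

Steady. Repeat.

carry_out --pt "1 -1 4 0 9" --pt "2 -2 8 0 9" --pt "3 -2 12 0 9" --pt "4 -3 16 0 9" --pt "4 -3 18 0 9" --pt "4 -3 18 0 9" --pt "4 -3 18 0 9"

```text
clock: 21.6
position: [0.4224, -0.3017, 0.5876]
ee_rot: [2.087, -2.33, -0.135]
force: [0.1, -0.4, 1.0]
width: 0.98
```

```bash
python3 st.py
```

```text
t 21.6 q [ 0.3   0.26  0.36  0.98 -0.11  2.   -2.64] p [ 0.4224 -0.3017  0.5876] w 0.98 F [ 0.1 -0.4  1. ]
ty [-0.992  0.108  0.071] tz [-0.066  0.057 -0.996]
```

carry_out --pt "1 -1 4 0 9" --pt "2 -2 8 0 9" --pt "3 -2 12 0 9" --pt "4 -3 16 0 9" --pt "4 -3 18 0 9" --pt "4 -3 18 0 9"

```text
clock: 22.2
position: [0.4317, -0.3085, 0.6094]
ee_rot: [-2.094, 2.339, 0.048]
force: [0.7, -0.3, 0.1]
width: 0.979
```

```bash
python3 st.py
```

```text
t 22.2 q [ 0.3   0.26  0.37  0.92 -0.11  2.   -2.64] p [ 0.4317 -0.3085  0.6094] w 0.979 F [ 0.7 -0.3  0.1]
ty [-0.994  0.11   0.021] tz [-0.019  0.024 -1.   ]
```

carry_out --pt "0 0 -4 0.15 9" --pt "0 0 -8 0.3 9" --pt "0 -1 -12 0.45 9" --pt "0 -1 -16 0.6 9" --pt "0 -1 -20 0.75 9" --pt "0 -1 -24 0.9 9" --pt "0 -1.8 -28 1.05 9" --pt "0 -1.8 -32 1.2 9" --pt "0 -1.8 -35 1.35 9" --pt "0 -1.8 -36 1.5 9" --pt "0 -1.8 -36 1.64 9" --pt "0 -1.8 -36 1.64 9" --pt "0 -1.8 -36 1.64 9"

```text
clock: 23.5
position: [0.4316, -0.3266, 0.2495]
ee_rot: [3.12, -0.071, -0.034]
force: [-0.3, -0.3, -0.5]
width: 0.982
```

```bash
python3 st.py; python3 - <<'E'
from h import *
im,W=cloud("wrist"); cv2.imwrite("pics/w1.png",im[:,:,::-1]); z=W[...,2]
print(np.nanpercentile(z,[1,50,99]))
near=np.hypot(W[...,0]-.4325,W[...,1]+.326)
def box(n,m):
    p=W[m]
    if len(p)<10: print(n,len(p)); return
    r=cv2.minAreaRect((p[:,:2]*1000).astype(np.float32)); print(n,len(p),np.round(r[0],1),np.round(r[1],1),round(r[2],1),np.median(p[:,2]).round(4)); print(np.round(cv2.boxPoints(r)).tolist())
box("handle",(near<.04)&(z>.115)&(z<.14)); box("body",(near<.1)&(z>.06)&(z<.08))
E
```

```text
t 23.5 q [ 0.47  0.28  0.08  1.75  0.01  1.12 -1.08] p [ 0.4316 -0.3266  0.2495] w 0.982 F [-0.3 -0.3 -0.5]
ty [-0.045 -0.999  0.021] tz [-0.023 -0.02  -1.   ]
[-0.00196621  0.00150401  0.36244045]
handle 884 [ 433.5 -325.5] [23.9 30.6] 88.9 0.1245
[[418.0, -337.0], [449.0, -338.0], [449.0, -314.0], [418.0, -313.0]]
body 7032 [ 398.7 -324.8] [148.6 131. ] 88.5 0.0717
[[331.0, -397.0], [462.0, -401.0], [466.0, -252.0], [335.0, -249.0]]
```

View pics/w1.png

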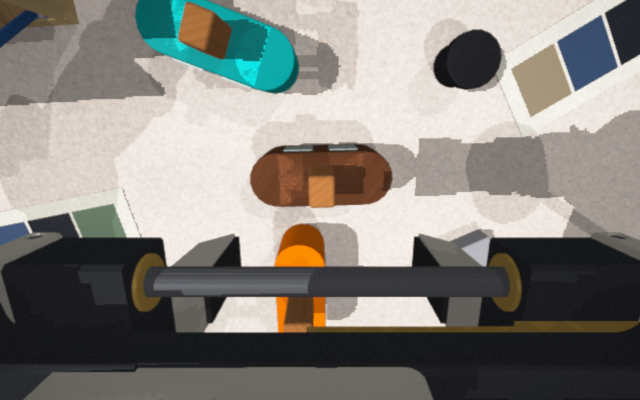

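The wrist view shows the brown viewer at (320,176) under the fingers. Its handle measures (0.4335, −0.3255) with top at 0.1245 m, which matches the 125 mm given. Now I'll grasp it.

carry_out --pt "0.2 0.1 -4 0.02 9" --pt "0.2 0.1 -8 0.02 9" --pt "0.2 0.1 -12 0.02 9" --pt "0.2 0.1 -15 0.02 9" --pt "0.2 0.1 -16.5 0.02 9" --pt "0.2 0.1 -16.6 0.02 9" --pt "0.2 0.1 -16.6 0.02 2" --pt "0.2 0.1 -16.6 0.02 2" --pt "0.2 0.1 -16.6 0.02 1" --pt "0.2 0.1 -16.6 0.02 1" --pt "0.2 0.1 -16.6 0.02 1" --pt "0.2 0.1 -16.6 0.02 1" --pt "0.2 0.1 -16.6 0.02 1" --squeeze 40

```text
clock: 24.85
position: [0.4338, -0.3257, 0.0838]
ee_rot: [3.12, -0.039, -0.033]
force: [-0.3, -0.7, 0.2]
width: 0.424
```

```bash
python3 st.py
```

```text
t 24.85 q [ 0.48  0.47  0.06  1.93  0.    0.75 -1.06] p [ 0.4338 -0.3257  0.0838] w 0.424 F [-0.3 -0.7  0.2]
ty [-0.025 -0.999  0.021] tz [-0.022 -0.021 -1.   ]
```

carry_out --pt "0 0 0 0 1" --pt "0 0 0 0 1" --pt "0 0 0 0 1" --pt "0 0 0 0 1" --pt "0 0 0 0 1" --pt "0 0 1 0 1" --pt "0 0 3 0 1" --pt "0 0 6 0 1"

```text
clock: 25.65
position: [0.4325, -0.325, 0.1433]
ee_rot: [3.122, -0.039, -0.039]
force: [1.5, -0.1, -3.5]
width: 0.258
```

```bash
python3 st.py
```

```text
t 25.65 q [ 0.47  0.39  0.07  1.88  0.    0.89 -1.06] p [ 0.4325 -0.325   0.1433] w 0.258 F [ 1.5 -0.1 -3.5]
ty [-0.025 -0.999  0.02 ] tz [-0.025 -0.019 -1.   ]
```

carry_out --pt "0 0 4 0 1" --pt "0 0 8 0 1" --pt "0 2 12 0.01 1" --pt "1 5 16 0.01 1" --pt "1 9 20 0.02 1" --pt "2 12 23 0.02 1" --pt "3 15 26 0.03 1" --pt "4 18 29 0.04 1" --pt "5 21 32 0.04 1" --pt "6 24 35 0.04 1" --pt "7 27 38 0.04 1" --pt "7 30 41 0.04 1" --pt "7 33 44 0.04 1" --pt "7 36 46 0.04 1" --pt "7 38 48 0.04 1" --pt "7 38 50 0.04 1" --pt "7 38 50 0.04 1"

```text
clock: 27.35
position: [0.5004, 0.0526, 0.6218]
ee_rot: [3.121, 0.023, -0.019]
force: [0.2, -0.8, -4.3]
width: 0.26
```

```bash
python3 st.py
```

```text
t 27.35 q [-0.55  0.2   0.48  0.97 -0.08  2.   -1.67] p [0.5004 0.0526 0.6218] w 0.26 F [ 0.2 -0.8 -4.3]
ty [ 0.015 -1.     0.02 ] tz [-0.012 -0.02  -1.   ]
```

carry_out --pt "1 0 4 0 1" --pt "2 0 8 0 1" --pt "3 0 12 0 1" --pt "4 0 16 0 1" --pt "4 0 20 0 1" --pt "4 0 24 0 1" --pt "4 0 24 0 1" --pt "4 0 24 0 1"

```text
clock: 28.15
position: [0.506, 0.0466, 0.6466]
ee_rot: [3.125, 0.023, 0.072]
force: [-0.6, 0.6, -2.8]
width: 0.262
```

```bash
python3 st.py
```

```text
t 28.15 q [-0.61  0.2   0.58  0.93 -0.1   2.   -1.64] p [0.506  0.0466 0.6466] w 0.262 F [-0.6  0.6 -2.8]
ty [ 0.015 -1.     0.016] tz [ 0.046 -0.015 -0.999]
```

carry_out --pt "1 0 5 0 1" --pt "2 0 10 0 1" --pt "3 0 15 0 1" --pt "4 0 20 0 1" --pt "5 0 25 0 1" --pt "6 0 30 0 1" --pt "7 0 35 0 1" --pt "8 0 40 0 1" --pt "8 0 45 0 1" --pt "8 0 45 0 1"

```text
clock: 29.15
position: [0.515, 0.0389, 0.6706]
ee_rot: [3.125, 0.024, 0.163]
force: [-0.3, 0.1, -3.7]
width: 0.261
```

```bash
python3 st.py
```

```text
t 29.15 q [-0.6   0.19  0.59  0.87 -0.1   2.   -1.63] p [0.515  0.0389 0.6706] w 0.261 F [-0.3  0.1 -3.7]
ty [ 0.015 -1.     0.013] tz [ 0.104 -0.011 -0.994]
```

carry_out --pt "1 0 5 0 1" --pt "2 0 10 0 1" --pt "3 0 15 0 1" --pt "4 0 20 0 1"

```text
clock: 29.55
position: [0.5227, 0.0358, 0.6947]
ee_rot: [3.122, 0.025, 0.255]
force: [-0.0, 0.5, -3.2]
width: 0.254
```

carry_out --pt "1 0 5 0 1" --pt "2 0 10 0 1" --pt "3 0 15 0 1" --pt "4 0 20 0 1"

```text
clock: 29.95
position: [0.5303, 0.0331, 0.7187]
ee_rot: [3.116, 0.025, 0.345]
force: [-0.2, 0.4, -3.1]
width: 0.259
```

carry_out --pt "1 0 5 0 1" --pt "2 0 10 0 1" --pt "3 0 15 0 1" --pt "4 0 20 0 1"

```text
clock: 30.35
position: [0.5375, 0.0305, 0.7429]
ee_rot: [3.107, 0.026, 0.435]
force: [-0.3, 0.5, -3.2]
width: 0.258
```

```bash
python3 st.py
```

```text
t 30.35 q [-0.55  0.2   0.59  0.69 -0.12  2.   -1.61] p [0.5375 0.0305 0.7429] w 0.258 F [-0.3  0.5 -3.2]
ty [ 0.016 -1.     0.006] tz [ 0.275 -0.001 -0.962]
```

carry_out --pt "1 0 5 0 1" --pt "2 0 10 0 1" --pt "3 0 15 0 1" --pt "4 0 20 0 1"

```text
clock: 30.75
position: [0.544, 0.0281, 0.7671]
ee_rot: [3.096, 0.026, 0.525]
force: [-0.2, -0.1, -3.8]
width: 0.256
```

carry_out --pt "0 0 5 0 1" --pt "0 0 10 0 1" --pt "0 0 15 0 1" --pt "0 0 20 0 1"

```text
clock: 31.15
position: [0.5271, 0.0259, 0.7955]
ee_rot: [-3.08, -0.027, -0.613]
force: [0.0, 0.3, -3.8]
width: 0.255
```

carry_out --pt "0 0 5 0 1" --pt "0 0 10 0 1" --pt "0 0 15 0 1" --pt "0 0 20 0 1"

```text
clock: 31.55
position: [0.5134, 0.0241, 0.8224]
ee_rot: [-3.06, -0.027, -0.7]
force: [-0.8, 0.3, -2.7]
width: 0.259
```

carry_out --pt "0 0 5 0 1" --pt "0 0 10 0 1" --pt "0 0 15 0 1" --pt "0 0 20 0 1"

```text
clock: 31.95
position: [0.5021, 0.0223, 0.8484]
ee_rot: [-3.037, -0.027, -0.786]
force: [0.0, 0.0, -3.0]
width: 0.259
```

```bash
python3 st.py
```

```text
t 31.95 q [-0.79  0.11  0.85  0.55 -0.12  2.   -1.6 ] p [0.5021 0.0223 0.8484] w 0.259 F [ 0.  0. -3.]
ty [ 0.018 -1.     0.   ] tz [ 0.485  0.009 -0.874]
```

carry_out --pt "0 1 5 0 1" --pt "0 2 10 0 1" --pt "0 3 15 0 1" --pt "0 3 20 0 1"

```text
clock: 32.35
position: [0.4927, 0.0437, 0.8728]
ee_rot: [-3.01, -0.029, -0.87]
force: [0.2, -0.2, -3.3]
width: 0.257
```

carry_out --pt "0 1 5 0 1" --pt "0 2 10 0 1" --pt "0 3 15 0 1" --pt "0 3 20 0 1"

```text
clock: 32.75
position: [0.4842, 0.0633, 0.8963]
ee_rot: [-2.981, -0.032, -0.951]
force: [0.4, -0.4, -3.1]
width: 0.259
```

```bash
python3 st.py
```

```text
t 32.75 q [-1.12  0.11  1.13  0.47 -0.11  2.   -1.65] p [0.4842 0.0633 0.8963] w 0.259 F [ 0.4 -0.4 -3.1]
ty [ 0.024 -1.    -0.006] tz [ 0.579  0.018 -0.815]
```

carry_out --pt "-2 0 -5 0 1" --pt "-3 0 -10 0 1" --pt "-3 0 -15 0 1" --pt "-3 -1 -20 0 1" --pt "-3 -1 -25 0 1" --pt "-3 -1 -30 0 1" --pt "-3 -1 -35 0 1" --pt "-2 -1 -40 0 1" --pt "-2 -1 -45 0 1" --pt "-1 -1 -50 0 1" --pt "0 -1 -55 0 1" --pt "0 -1 -59 0 1" --pt "0 -1 -62 0 1" --pt "0 -1 -62 0 1" --pt "0 -1 -62 0 1"

```text
clock: 34.25
position: [0.4799, 0.0511, 0.2694]
ee_rot: [-2.991, -0.034, -0.937]
force: [-1.0, -0.3, -3.4]
width: 0.258
```

```bash
python3 st.py; python3 - <<'E'
from h import *
im,W=cloud("side"); cv2.imwrite("pics/s2.png",cv2.resize(im[100:320,180:480,::-1],None,fx=2.5,fy=2.5))
E
```

```text
t 34.25 q [-0.95 -0.22  0.49  2.37  0.74  0.51 -2.56] p [0.4799 0.0511 0.2694] w 0.258 F [-1.  -0.3 -3.4]
ty [ 0.023 -1.    -0.   ] tz [ 0.571  0.013 -0.821]
```

View pics/s2.png

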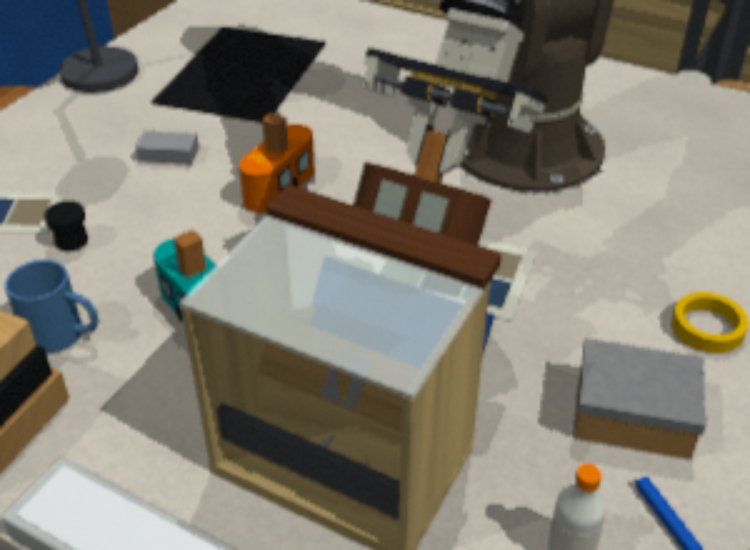

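The viewer is gripped level and aligned above the open bin (viewer at (425,200) in the crop, teal and orange untouched). Moving to the pre-insertion point.

carry_out --pt "1 0.1 -1 0 1" --pt "2 0.2 -2 0 1" --pt "3.3 0.2 -2.7 0 1" --pt "3.3 0.2 -2.7 0 1"

```text
clock: 34.7
position: [0.5171, 0.0541, 0.2472]
ee_rot: [-2.988, -0.033, -0.946]
force: [0.1, -0.4, -3.2]
width: 0.254
```

```bash
python3 st.py
```

```text
t 34.7 q [-0.95 -0.1   0.59  2.35  0.73  0.36 -2.52] p [0.5171 0.0541 0.2472] w 0.254 F [ 0.1 -0.4 -3.2]
ty [ 0.022 -1.    -0.001] tz [ 0.576  0.013 -0.818]
```

carry_out --pt "1.2 0 -2 0 1" --pt "2.5 0 -4 0 1" --pt "3.8 0 -6 0 1" --pt "5.1 -0.1 -8 0 1" --pt "6.5 -0.1 -10.1 0 1" --pt "6.5 -0.1 -10.1 0 1" --pt "6.5 -0.1 -10.1 0 1"

```text
clock: 35.4
position: [0.5881, 0.0526, 0.1654]
ee_rot: [-3.003, -0.034, -0.907]
force: [-0.2, -0.5, -2.7]
width: 0.261
```

```bash
python3 st.py
```

```text
t 35.4 q [-0.39  0.22  0.14  2.28  0.97  0.12 -2.74] p [0.5881 0.0526 0.1654] w 0.261 F [-0.2 -0.5 -2.7]
ty [ 0.022 -1.     0.002] tz [ 0.553  0.01  -0.833]
```

carry_out --pt "-0.5 0 -1.5 0 1" --pt "-1 0 -3 0 1" --pt "-1.2 0 -4 0 1" --pt "-1.2 0 -4 0 1"

```text
clock: 35.8
position: [0.5806, 0.0531, 0.145]
ee_rot: [-3.021, -0.038, -0.854]
force: [0.6, -0.9, -3.3]
width: 0.255
```

```bash
python3 st.py
```

```text
t 35.8 q [-0.36  0.25  0.12  2.28  0.97  0.12 -2.74] p [0.5806 0.0531 0.145 ] w 0.255 F [ 0.6 -0.9 -3.3]
ty [ 0.024 -1.     0.005] tz [ 0.524  0.008 -0.852]
```

carry_out --pt "0.6 0 -0.6 0 1" --pt "1 0 -1.2 0 1" --pt "1 0 -1.2 0 1"

```text
clock: 36.1
position: [0.5927, 0.0535, 0.137]
ee_rot: [-3.024, -0.039, -0.844]
force: [-2.2, 1.2, 1.9]
width: 0.261
```

```bash
python3 st.py
```

```text
t 36.1 q [-0.33  0.29  0.09  2.26  0.97  0.12 -2.74] p [0.5927 0.0535 0.137 ] w 0.261 F [-2.2  1.2  1.9]
ty [ 0.025 -1.     0.005] tz [ 0.518  0.008 -0.856]
```

The force now shows the floor carrying the viewer, and the geometry puts its underside 0–2 mm above the floor. Releasing, then backing out along the tool axis.

carry_out --pt "0 0 0 0 5" --pt "0 0 0 0 5" --pt "0 0 0 0 5" --pt "0 0 0 0 5" --pt "0 0 0 0 5" --pt "0 0 0 0 5"

```text
clock: 36.7
position: [0.5926, 0.0535, 0.1371]
ee_rot: [-3.024, -0.04, -0.844]
force: [-0.7, -0.3, 0.2]
width: 0.542
```

carry_out --pt "-1 0 1.7 0 6" --pt "-2 0 3.4 0 6" --pt "-3.5 0 6 0 6" --pt "-5.5 0 9 0 6" --pt "-7.5 0 12.5 0 3" --pt "-9 0 15 0 0"

```text
clock: 37.3
position: [0.5017, 0.0538, 0.2891]
ee_rot: [-3.023, -0.04, -0.846]
force: [0.8, -0.7, -0.3]
width: 0.531
```

```bash
python3 st.py; python3 - <<'E'
from h import *
im,W=cloud("side"); im2,_=cloud("wrist"); a=cv2.resize(im[100:320,180:480],(600,440)); cv2.imwrite("pics/s3.png",np.vstack([a[40:340],cv2.resize(im2,(480,300))[:, :] if 0 else cv2.copyMakeBorder(cv2.resize(im2,(480,300)),0,0,60,60,0)])[:,:,::-1])
E
```

```text
t 37.3 q [ 0.04 -0.08 -0.34  2.19  0.25  0.51 -2.03] p [0.5017 0.0538 0.2891] w 0.531 F [ 0.8 -0.7 -0.3]
ty [ 0.025 -1.     0.004] tz [ 0.519  0.009 -0.855]
```

View pics/s3.png

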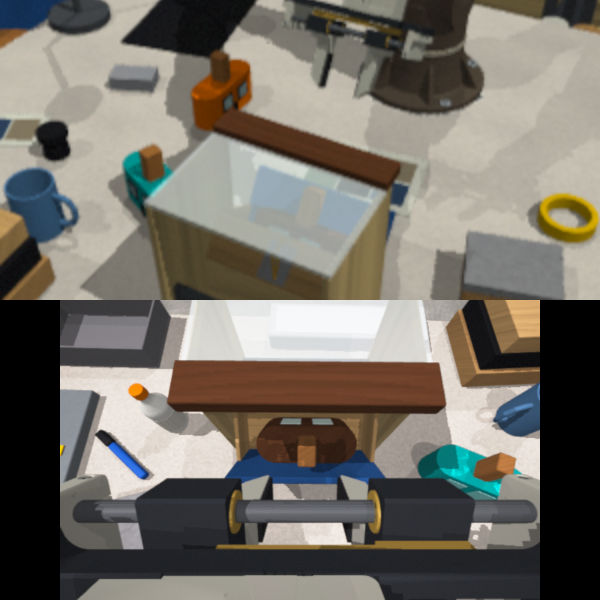

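The viewer sits lengthwise in the bin with its handle up (wrist view, handle at (307,450)); teal, orange, mug, loupe, glue, marker and box are undisturbed. Next I go round in front of the bin, fingers shut.

carry_out --pt "-3 0 -2 0 0" --pt "-5.5 0 -6 0 0" --pt "-5.5 0 -10.5 0 0" --pt "-5 0 -15 0 0" --pt "-4 0 -17.5 0 0" --pt "-3 0 -18.5 0 0" --pt "-2 0 -18.5 0 0" --pt "-1 0 -18.5 0 0"

```text
clock: 38.2
position: [0.4802, 0.0474, 0.1537]
ee_rot: [-3.029, -0.031, -0.812]
force: [0.7, 0.4, 0.0]
width: 0.005
```

```bash
python3 st.py
```

```text
t 38.2 q [-0.68  0.08  0.38  2.47  0.89  0.14 -2.71] p [0.4802 0.0474 0.1537] w 0.005 F [0.7 0.4 0. ]
ty [ 0.021 -1.    -0.   ] tz [ 0.5    0.01  -0.866]
```

carry_out --pt "1 0.5 -2.5 0 0" --pt "1.5 0.6 -5 0 0" --pt "2 0.6 -6 0 0" --pt "2 0.6 -6 0 0"

```text
clock: 38.6
position: [0.5062, 0.0538, 0.1212]
ee_rot: [-3.051, -0.036, -0.744]
force: [-0.8, -0.1, -0.4]
width: 0.005
```

```bash
python3 st.py
```

```text
t 38.6 q [-0.46  0.21  0.17  2.41  0.92  0.12 -2.74] p [0.5062 0.0538 0.1212] w 0.005 F [-0.8 -0.1 -0.4]
ty [ 0.022 -1.     0.004] tz [ 0.46   0.007 -0.888]
```

carry_out --pt "1 0 -0.3 0 0" --pt "2 0 -0.6 0 0" --pt "2.8 0 -0.9 0 0" --pt "3.5 0 -1.2 0 0" --pt "4.2 0 -1.4 0 0" --pt "4.9 0 -1.5 0 0" --pt "5.6 0 -1.5 0 0" --pt "6.3 0 -1.5 0 0" --pt "7 0 -1.5 0 0" --pt "7.7 0 -1.5 0 0" --pt "8.2 0 -1.5 0 0" --pt "8.2 0 -1.5 0 0"

```text
clock: 39.8
position: [0.5884, 0.0537, 0.106]
ee_rot: [-3.051, -0.036, -0.743]
force: [-5.6, 0.6, 0.8]
width: 0.006
```

```bash
python3 st.py
```

```text
t 39.8 q [-0.22  0.35 -0.04  2.23  0.89  0.15 -2.65] p [0.5884 0.0537 0.106 ] w 0.006 F [-5.6  0.6  0.8]
ty [ 0.022 -1.     0.004] tz [ 0.46   0.007 -0.888]
```

carry_out --pt "0.4 0 0 0 0" --pt "0.8 0 0 0 0" --pt "1.2 0 0 0 0" --pt "1.2 0 0 0 0"

```text
clock: 40.2
position: [0.6005, 0.0537, 0.1058]
ee_rot: [-3.051, -0.036, -0.743]
force: [-4.3, 0.6, 0.2]
width: 0.007
```

carry_out --pt "0.2 0 0 0 0" --pt "0.4 0 0 0 0" --pt "0.4 0 0 0 0"

```text
clock: 40.5
position: [0.6022, 0.0538, 0.1051]
ee_rot: [-3.053, -0.037, -0.739]
force: [-20.4, 0.9, 14.1]
width: 0.005
```

carry_out --pt "0.15 0 0 0 0" --pt "0.3 0 0 0 0" --pt "0.3 0 0 0 0"

```text
clock: 40.8
position: [0.6024, 0.0537, 0.1045]
ee_rot: [3.054, 0.038, 0.734]
force: [-24.4, 0.9, 18.9]
width: 0.007
```

The hard stop is reached: 24 N with no further motion. Backing off.

carry_out --pt "-1 0 0 0 0" --pt "-3 0 0 0 0" --pt "-6 0 0 0 0" --pt "-10 0 1 0 0" --pt "-13 0 4 0 0" --pt "-14 0 8 0 0" --pt "-15 0 12 0 0" --pt "-16 0 16 0 0" --pt "-17 0 20 0 0" --pt "-17 0 20 0 0" --pt "-17 0 20 0 0" --pt "-17 0 20 0 0"

```text
clock: 42.0
position: [0.4323, 0.0535, 0.3036]
ee_rot: [3.054, 0.038, 0.733]
force: [-0.0, -0.5, -0.3]
width: 0.002
```

```bash
python3 st.py; python3 - <<'E'
from h import *
im,W=cloud("top"); v,u=np.mgrid[0:400,0:640]
m=(u>255)&(u<325)&(v>150)&(v<200)&(W[...,2]>.06)&(W[...,2]<.16)&(W[...,0]>.5)&(W[...,0]<.625)
p=W[m]; print(len(p),np.percentile(p[:,0],[1,50,99]))
A=np.c_[p[:,1],p[:,2],np.ones(len(p))]; print(np.linalg.lstsq(A,p[:,0],rcond=None)[0])
i2,_=cloud("wrist"); cv2.imwrite("pics/f1.png",np.vstack([cv2.resize(im[100:300,150:500],(700,400))[:300],cv2.copyMakeBorder(cv2.resize(i2,(480,300)),0,0,110,110,0)])[:,:,::-1])
E
```

```text
t 42.0 q [-0.22 -0.21 -0.14  2.22  0.2   0.69 -2.03] p [0.4323 0.0535 0.3036] w 0.002 F [-0.  -0.5 -0.3]
ty [ 0.023 -1.     0.006] tz [ 0.454  0.005 -0.891]
543 [0.60025656 0.60312992 0.60653878]
[-0.0161913  -0.00662469  0.60493327]
```

View pics/f1.png

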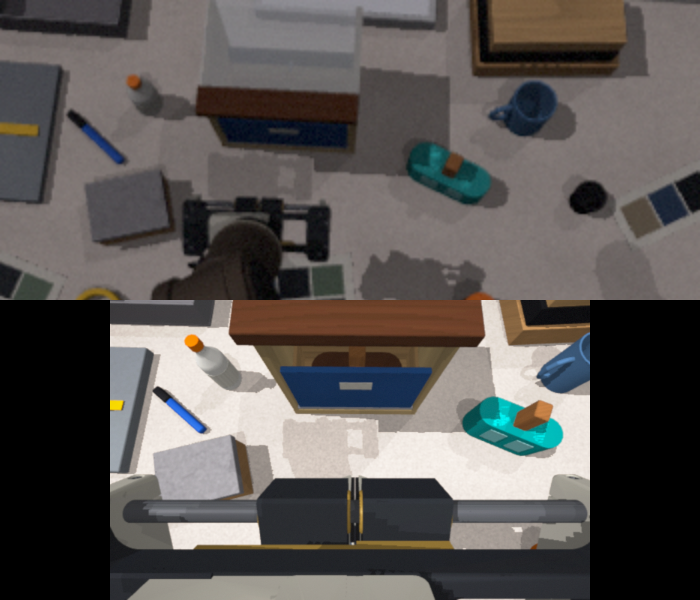

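The bin front is shut (wrist view, blue front with label at (355,385)) and its fitted plane matches the latched one from the start. The viewer stands upright inside, and the bystanders are in place.

```bash
python3 -c "
from cell import arm
print(arm.sign_off())"
```

```text
the job is handed in; nothing more can be done
None
```

The job is done and handed in at about 42 s of the 72 s allowed. I pressed the bin open with shut fingers, lowered the viewer to its floor and let go, then pushed the bin shut to its hard stop.

**How the tilt was made:** the moves only allow shifts and a turn about vertical, and a vertical tool can't get under the ledge or into the leaning bin. I leaned the tool by asking for poses just past the wrist's range, and took the lean out again the same way before the grasp. My first tilt was about the wrong tool axis and one correction overshot. Both cost time only.

**Last checks:**
- **Bin:** it was still shut about a second after I let go. The front's fitted plane, x ≈ 0.603 m, matches the latched position measured at the start.
- **Viewer:** it stands upright and lengthwise behind the front. The floor was carrying its weight before I opened the fingers.
- **Forces:** the largest readings I saw were about 24 N against the hard stop and about 25 N while the arm was swinging free. I read forces only at the end of each move, so brief peaks in between would not show.
- **Other things:** the glue, marker, card box, mug, loupe and teal viewer look unmoved in the last picture. The orange one is mostly out of that picture, and it was in place after I set the viewer down.

**Small disagreements:** the tool leaned about 0.05 rad less than the bin when I let go, because of joint limits, so the viewer settled slightly onto the floor. One early box fit put the cabinet's yaw near 0.07 rad. Fits to the front and the ledge edge both gave about 0.018 rad, so I used that.

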